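# Set the panel marking gauge and hold its arm out

## Robot

A 7-joint arm with a two-finger parallel gripper is mounted at the origin on the work surface. World frame = base frame: x ahead of the robot, y to its left, z up, the work surface at z = 0. Lengths are in m, angles in rad, forces in N, time in s.
With the tool pointing down it reaches from about 0.35 to 0.9 m from the base axis. Payload 19.9 kg.
Tool frame: the origin (TCP) lies between the finger pads; the fingertips stand 19 mm ahead of it and the grasp point (between the pads) is the TCP (tip_extent is the distance from the TCP to the fingertips, in m); z points along the fingers, y is the direction in which the jaws open and shut (so a half turn about z gives the same grasp; the last joint's range is limited). The gripper opens to 85 mm and grips with 20 to 120 N. Pads are 22 mm wide; open, the fingers measure 114 mm over their backs; the gripper's body (76 mm by 85 mm) begins 54 mm behind the grasp point. The pads swing forward as they close: fully open they stand 13 mm farther back than shut.
Start: joints at [-1.155, 0.417, -0.01, 1.614, 0.005, 1.111, -0.053], TCP at [0.276, 0.561, 0.25] pointing down, gripper open.
Joint ranges: [-2.81, 2.81], [-0.39, 2.02], [-1.27, 1.25], [0.06, 2.57], [-1.19, 4.33], [0.19, 2], [-2.82, 2.82]. Speed limits (rad/s): [1.89, 1.89, 2.39, 2.39, 3.01, 3.01, 3.01].

## Interface

Orientations are given as a 3x3 rotation matrix whose columns are the frame's x, y, z axes.
In Python, from workcell import state, snapshot, close_job, trace, mark_of, tip_extent gives the robot as it stands.
- The arm moves only by the tool step_arm, never from a script. Its argument "motion" is a list of rows, each a list of 7 numbers: the gripper command: -1 is fully open, 1 is shut, values between are in proportion, then the shift along the tool's x, y, z in mm, then the turn, a rotation vector about the tool's x, y, z in degrees. In form: [[hand, tx, ty, tz, wx, wy, wz], ...]. A call has exactly 10 rows; each row shifts and turns the commanded pose from where the row before left it, along the tool's axes as they then stand; what a row does not reach is not made up. A row lasts 1/12 s, in which the tool goes at most 41.7 mm and 7.16 degrees, less where a joint would pass 70% of its speed; a pose out of reach is approached as far as the arm can. A call with a gripper value outside its range is refused whole. The fingers move at their own pace and stop on an object; "newtons" is the grip in N (left out, the last holds). Time passes only in rows, so rows that do not move let the fingers close, or fill a call up. It gives the time, the measured TCP pose, the force and the opening at its end, in the units of the state.
- state(): the state, without advancing time (a new reading comes with each control period).
- snapshot(name): name is "scene" or "top"; returns a dict with "frame" (420x560x3 uint8, red, green, blue), "fx", "fy", "cx", "cy" (pixels), "R" (3x3) and "t" (3): a world point X has camera coordinates R X + t. Camera axes: x right, y down, z forward; pixel columns grow to the right and rows downward; lengths in m; the calibration is good to about 2 mm. A picture is of the moment at which its call begins. There is no depth.
- close_job(): hands the job in, once; it reports no verdict.
Trained networks look in the newest picture that a camera, given by its name, has taken for a name from the list of things; names that differ only in an ending like _2 or _b are one class to them, and where a whole thing is asked for, a point or a joint stands for the part that bears it (a point fixed in the world has none). Each returns a list of dicts, best first, with "conf" (0 to 1); they miss things now and then, are a little off and sometimes report something else, mostly with a low value. They report only what shows in the picture. A call takes as long as a camera call.
- trace(camera, label): "region" (420x560 bool, what is visible of it).
- mark_of(camera, label): "point" ([x, y, z] in m, in world coordinates, good to about 4 mm: a listed point, or the origin of a listed thing).
The state is a dict: "t": time; "qpos": joint angles; "qvel": joint speeds; "joint_torque": joint torques, N m; "ee_pos": TCP position; "tool_rot": TCP orientation; "wrist_force": force on the tool from outside, world axes, zero at the start; "ft_torque": the same for the moment, N m; "opening": opening from 0.0 (shut) to 1.0 (fully open).
Only numpy, scipy, OpenCV 4.12 (cv2) and the standard library are available. Lean on these libraries where they do the work, as an engineer would, in place of code of your own. Each camera call takes 0.05 s, during which the arm holds its last target. There are 200 camera calls.

## Task

Set the marking gauge on the workbench: swing its clamp lever fully over to free the carriage, slide the carriage along the rail until its index lines up with the marker clip on the rail scale, and swing the lever fully back to lock it there. Then squeeze the lock button into the side of the arm's grip head, pull the telescoping arm out until its pointer lines up with the rider on the arm scale, and finish while still holding it there with the button squeezed, because the arm springs back when let go. Leave the other things on the bench where they are.

Things in the scene. Friction and masses are not known exactly. Their poses are not given: they have to be found in the camera images.
- gauge: The fixed gauge: plywood board, 280 mm along its x, 420 mm along y (y -110 to +310 mm), 12 mm thick, with an aluminium rail along x. Origin on the bench under the rail's middle; x runs along the rail (away from the robot, within 0.2 rad), y is the way the telescoping arm extends (robot's left), z up. 'Gauge frame' below means these axes; heights are above the bench.
- carriage (a joint): Position in m of the carriage along the gauge's +x, -0.062 to 0.062, 0 at the rail's middle. A grey block 110 x 90 mm, top 64 mm high, carrying the clamp lever and the arm's sleeve (top 93 mm high). Free, it slides with about 4 N of friction plus a little damping; clamped, it will not slide.
- carriage_index (a point): Tip of the dark blade on the carriage that points at the rail scale; gauge frame: x = carriage value, y -64 mm, z 42 mm.
- rail_marker: Steel clip, 12 x 24 x 16 mm, fixed on the white rail scale; its thin fin points at the carriage. Origin under its middle, axes as the gauge's. The index lines up when its x along the rail equals the clip's.
- clamp_lever (a joint): Clamp lever angle in rad, 0 = locked (start), 1.57 = fully open, both at hard stops, growing anticlockwise seen from above. The carriage is held fast below about 0.5 and free above about 1.1. The lever stays where it is left; 2 to 3 N at the knob turns it.
- lever_pivot (a point): Point on the lever's vertical pivot axis (rides on the carriage), at the height to grip the knob, 130 mm above the bench; gauge frame: x = carriage value - 20 mm, y -25 mm.
- lever_knob (a point): Middle of the grip length of the lever's upright, freely revolving knob: diameter 20 mm, 108 to 150 mm high, this point at 130 mm, 50 mm from the pivot. From the pivot it lies towards gauge -y, 20 degrees round to -x, when locked; towards +x, 20 degrees round to -y, when open. Can be pinched from above and swung without turning the hand; the free carriage may be pushed along by it.
- gauge_arm (a joint): Extension in m of the telescoping arm along the gauge's +y, 0 (home, locked by a pin) to 0.125. When unlocked a spring pulls it home with 4 N at 0, growing to 6.5 N.
- grip_head: Aluminium grip head on the arm's end: 40 mm (gauge x) x 34 mm (gauge y) x 52 mm, 59 to 111 mm high, origin at the block's middle, 85 mm high; gauge frame: x = carriage value + 20 mm, y = 100 mm + arm value. Axes as the gauge's. The lock button on its -x face makes it 46 mm across. Free air on both sides (arm scale and rider at +x are below 63 mm). A blunt scriber hangs below it.
- lock_button (a joint): Travel in m of the lock button, 0 = out (locked), 0.005 = squeezed fully in, moving along the gauge's +x. Round, diameter 22 mm, 6 mm proud of the head's -x face, centre 91 mm high. 4 N starts it, 9 N bottoms it; the lock pin is clear of its catch from 0.003 on and snaps back when the button is let out. Squeezing the head between two fingers along x presses it.
- pointer (a point): Tip of the pointer blade under the grip head, 32 mm to +x of the head's origin, 28 mm below it.
- rider (a joint): Position in m of the rider on the arm scale, along the gauge's +y. The pointer is lined up with the rider when the value of joint gauge_arm equals this value. The rider is clamped tight on the scale; it rides along with the carriage.
- rider_edge (a point): Tip of the rider's thin fin that faces the pointer, 52 mm above the bench; axes as the gauge's; gauge frame: x = carriage value + 50 mm, y = 100 mm + rider value. The rider is a steel block 26 x 12 x 16 mm on the white flat scale that juts out from the carriage beside the arm.
- try_square: Bystander lying on the gauge's board: joiner's square, 90 mm dark wooden stock 24 mm wide, 16 mm thick, with a 110 mm steel blade. Origin under the stock's middle.
- sanding_block: Bystander on the gauge's board: cork block 68 x 40 x 24 mm, origin under its middle.
- glue_bottle: Bystander: white bottle, diameter 56 mm, 150 mm high, upright, origin under its middle.
- screwdriver: Bystander: screwdriver lying on the bench.
- tape_measure: Bystander: black tape measure 68 x 34 x 62 mm, origin under its middle.
- offcut: Bystander: wood offcut 140 x 45 x 32 mm, origin under its middle.
- hammer: Bystander: hammer lying on the bench.

How it is judged:
By the outcome, as a careful person would: the job done as asked, in the order asked, and still so for the second after the job is handed in, while the arm keeps its last pose, push and grip.
It also fails if it takes over 45 s, if anything falls off the work surface, if the arm or the gripper's body presses on something with over 40 N, if the wrist force passes 120 N, or if a joint passes its speed limit or range.

## Working session

There is one attempt and no reset: what is moved stays moved. The work goes in short steps, Python scripts to look and compute and a tool call to move; the robot and the scene stay as the last step left them, time stands still between calls to the robot, and variables do not carry over. Pictures are saved under pics/ and viewed, on a budget of 10 in all, crops included, one or two more only if the job needs it, and the job is handed in when it is done.

Besides the shell and the picture viewer there is one more tool, called after "Call:" in YAML: its name, and indented under it one key for each argument. step_arm: Moves the arm, as the interface text tells. Its arguments: {"type":"object","properties":{"motion":{"type":"array"},"newtons":{"type":"number"}},"required":["motion"]}

```bash
mkdir -p pics; cat > look.py <<'E'
import numpy as np,cv2
from workcell import *
E
python3 - <<'E'
from look import *
s=state();print(s['t'],s['ee_pos'],np.round(s['tool_rot'],3),s['wrist_force'],s['opening'],tip_extent if not callable(tip_extent) else tip_extent())
for c in('scene','top'):
    d=snapshot(c);cv2.imwrite(f'pics/{c}0.png',d['frame'][:,:,::-1]);print(c,d['fx'],d['cx'],d['cy'],np.round(d['R'],3).tolist(),d['t'])
    for n in['gauge','carriage_index','rail_marker','lever_pivot','lever_knob','grip_head','pointer','rider_edge','glue_bottle','tape_measure','try_square','sanding_block']:
        r=mark_of(c,n)
        print(n,[(round(x['conf'],2),np.round(x['point'],4).tolist()) for x in r[:2]])
E
```

```text
0.0 [0.27553462 0.56061429 0.24963936] [[-0.897  0.441 -0.   ]
 [ 0.441  0.897 -0.001]
 [-0.    -0.001 -1.   ]] [0.38837274 0.10386168 0.06679998] 0.9994250239528689 0.019
scene 496.4000314258761 276.779733789908 208.1889633865958 [[-0.883, 0.469, 0.012], [0.298, 0.581, -0.757], [-0.361, -0.665, -0.653]] [ 0.43872823 -0.07726156  1.75191092]
gauge [(0.75, [0.5703, -0.0203, 0.0016]), (0.74, [0.5102, -0.1066, 0.1293])]
carriage_index [(0.78, [0.5444, -0.0927, 0.0434])]
rail_marker [(0.52, [0.6058, -0.0949, 0.0313])]
lever_pivot [(0.96, [0.5235, -0.0617, 0.1297])]
lever_knob [(0.66, [0.5128, -0.1059, 0.131])]
grip_head [(0.76, [0.5363, 0.078, 0.0836]), (0.17, [0.5905, -0.4201, -0.0012])]
pointer [(0.89, [0.5689, 0.0796, 0.0594])]
rider_edge [(0.56, [0.5507, 0.1826, 0.0513])]
glue_bottle [(0.76, [0.3748, 0.4673, -0.0034]), (0.4, [0.5117, -0.1029, 0.1272])]
tape_measure [(0.85, [0.6177, 0.4202, 0.0009])]
try_square [(0.97, [0.4269, 0.1915, 0.0136]), (0.74, [0.5696, 0.0815, 0.0581])]
sanding_block [(0.89, [0.4729, 0.0776, 0.0147]), (0.71, [0.3802, -0.4615, -0.002])]
top 484.7907822164288 271.06106360951003 205.2741059975192 [[-0.001, -1.0, -0.01], [-0.993, 0.002, -0.115], [0.115, 0.01, -0.993]] [0.05716008 0.50640895 1.60785592]
gauge [(0.66, [0.5675, -0.0234, 0.0034]), (0.21, [0.54, 0.0691, 0.0863])]
carriage_index [(0.77, [0.5445, -0.0938, 0.0455])]
rail_marker [(0.61, [0.5976, -0.0953, 0.0344])]
lever_pivot [(0.96, [0.5192, -0.0591, 0.1305])]
lever_knob [(0.66, [0.5151, -0.104, 0.1368])]
grip_head [(0.64, [0.5372, 0.0717, 0.0899])]
pointer [(0.58, [0.5718, 0.076, 0.0583]), (0.47, [0.5418, -0.092, 0.0481])]
rider_edge [(0.58, [0.5508, 0.1856, 0.0507])]
glue_bottle [(0.6, [0.3741, 0.4659, 0.0])]
tape_measure [(0.68, [0.6158, 0.42, 0.0005])]
try_square [(0.86, [0.4267, 0.1892, 0.0133]), (0.59, [0.4741, 0.0801, 0.0125])]
sanding_block [(0.69, [0.4749, 0.0806, 0.0102])]
```

```bash
python3 - <<'E'
import cv2
a=cv2.imread('pics/top0.png');b=cv2.imread('pics/scene0.png')
cv2.imwrite('pics/top0c.png',cv2.resize(a[90:330,130:400],None,fx=2.5,fy=2.5,interpolation=cv2.INTER_CUBIC)[:600])
E
```

```text
(no output)
```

View pics/top0c.png

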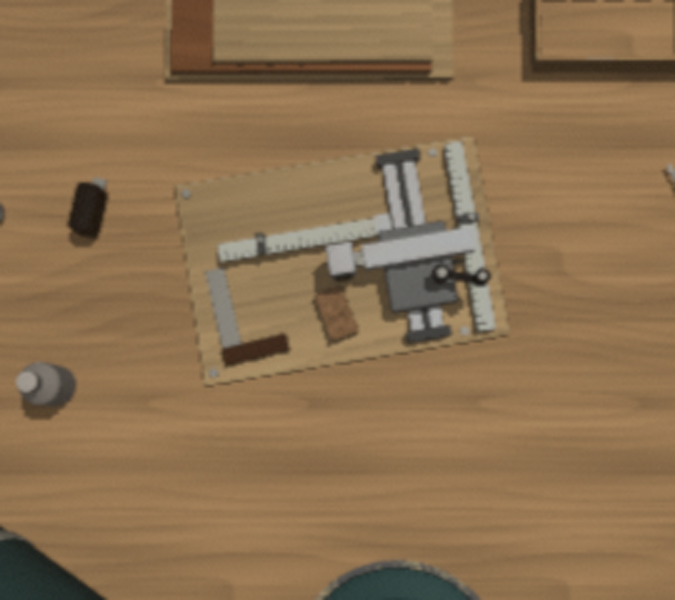

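View pics/scene0.png

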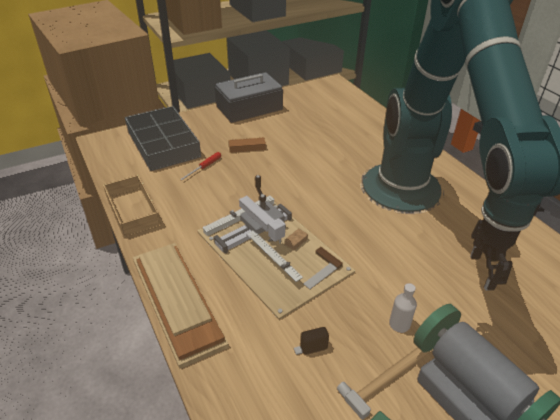

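The top view shows the board turned about 10°, with corners at crop (177,187), (474,139), (508,335) and (207,384). The carriage index is at about (468,250), the marker clip at (467,217), the rider at (261,245) and the knob at (482,276), locked. In the scene view the work area is clear. Next I'll fit the gauge pose from all detections plus the corners.

```bash
cat > fit.py <<'E'
from look import *
from scipy.optimize import least_squares
import json,sys
NAMES=['carriage_index','rail_marker','lever_pivot','grip_head','pointer','rider_edge']
def model(p):
    x,y,th,c,m,r,e=p
    L={'carriage_index':(c,-.064,.042),'lever_pivot':(c-.02,-.025,.13),'grip_head':(c+.02,.1+e,.085),
       'pointer':(c+.052,.1+e,.057),'rider_edge':(c+.05,.1+r,.052),'rail_marker':(m,None,None)}
    return L
def R(th): return np.array([[np.cos(th),-np.sin(th)],[np.sin(th),np.cos(th)]])
def w(p,q): return np.r_[R(p[2])@np.array(q[:2])+p[:2],q[2]]
def proj(d,X):
    q=d['R']@X+d['t'];return np.array([d['fx']*q[0]/q[2]+d['cx'],d['fy']*q[1]/q[2]+d['cy']])
def measure(cams=('scene','top'),names=NAMES,minconf=.4):
    obs=[];D={}
    for c in cams:
        D[c]=snapshot(c)
        for n in names:
            r=mark_of(c,n)
            if r and r[0]['conf']>minconf: obs.append((c,n,r[0]['point']))
    return obs,D
def fit(obs,D,corners,home=True,prior=None):
    def res(p):
        o=[]
        L=model(p)
        for c,n,pt in obs:
            g=R(p[2]).T@(np.array(pt[:2])-p[:2])
            if n=='rail_marker': o.append((g[0]-p[4])/.004)
            else: o+=list((g-np.array(L[n][:2]))/.004)
        for (X,uv) in corners: o+=list((proj(D['top'],w(p,X))-uv)/.6)
        if home:o.append(p[6]/.0003)
        if prior is not None:o+=list((p[:3]-prior)/np.array([.001,.001,.003]))
        return o
    s=least_squares(res,[.56,-.03,.17,-.02,.03,.1,0],loss='soft_l1')
    return s.x,np.sqrt(np.diag(np.linalg.pinv(s.jac.T@s.jac)))
E
python3 - <<'E'
from fit import *
obs,D=measure()
cs=[((.14,.31,.012),(177,187)),((.14,-.11,.012),(474,139)),((-.14,-.11,.012),(508,335)),((-.14,.31,.012),(207,384))]
cs=[(X,np.array(u)/2.5-.3+[130,90]) for X,u in cs]
p,s=fit(obs,D,cs);print(np.round(p,4),np.round(s,4))
p2,_=fit(obs,D,[]);print(np.round(p2,4))
for c,n,pt in obs: print(c,n,np.round(R(p[2]).T@(pt[:2]-p[:2]),4),np.round(model(p)[n],4) if n!='rail_marker' else '')
for X,u in cs:print(np.round(proj(D['top'],w(p,X))-u,2))
k=w(p,(p[3]-.02-.05*np.sin(.349),-.025-.05*np.cos(.349),.13));print('knob',k)
k=w(p,(p[3]-.02+.05*np.cos(.349),-.025-.05*np.sin(.349),.13));print('open',k)
E
```

```text
[ 0.5643 -0.0258  0.1631 -0.0299  0.0256  0.108   0.    ] [0.0017 0.0013 0.0058 0.0022 0.0034 0.0042 0.0003]
[ 0.5947 -0.02    0.1716 -0.0603 -0.0059  0.1073  0.    ]
scene carriage_index [-0.0313 -0.0654] [-0.0299 -0.064   0.042 ]
scene rail_marker [ 0.0263 -0.0735] 
scene lever_pivot [-0.044  -0.0266] [-0.0499 -0.025   0.13  ]
scene grip_head [-0.0091  0.1054] [-0.0099  0.1     0.085 ]
scene pointer [0.0205 0.1028] [0.0221 0.1    0.057 ]
top carriage_index [-0.0312 -0.0599] [-0.0299 -0.064   0.042 ]
top rail_marker [ 0.0249 -0.075 ] 
top lever_pivot [-0.0487 -0.0266] [-0.0499 -0.025   0.13  ]
top grip_head [-0.0112  0.0984] [-0.0099  0.1     0.085 ]
top pointer [0.0242 0.0995] [0.0221 0.1    0.057 ]
top rider_edge [0.018 0.208] [0.0201 0.208  0.052 ]
[-0.8  -0.37]
[ 0.27 -0.92]
[1.1 0.3]
[-0.7   1.02]
knob [ 0.50992316 -0.10772113  0.13      ]
open [ 0.56830509 -0.06782689  0.13      ]
```

Call:
step_arm:
  motion:
    - [-1,0,0,0,0,0,5.9]
    - [-1,0,0,0,0,0,5.9]
    - [-1,0,0,0,0,0,5.9]
    - [-1,0,0,0,0,0,5.9]
    - [-1,0,0,0,0,0,5.9]
    - [-1,-27,-7,1,0,0,0]
    - [-1,-27,-7,1,0,0,0]
    - [-1,-27,-7,1,0,0,0]
    - [-1,-27,-7,1,0,0,0]
    - [-1,-27,-7,1,0,0,0]

```text
t: 2.83
ee_pos: [0.3231, 0.4284, 0.2453]
tool_rot: [[-0.564, 0.826, 0.0], [0.826, 0.564, 0.0], [0.0, 0.0, -1.0]]
wrist_force: [0.9, -0.6, 0.8]
opening: 0.998
```

Call:
step_arm:
  motion:
    - [-1,-27,-7,1,0,0,0]
    - [-1,-27,-7,1,0,0,0]
    - [-1,-27,-7,1,0,0,0]
    - [-1,-27,-7,1,0,0,0]
    - [-1,-27,-7,1,0,0,0]
    - [-1,-27,-7,1,0,0,0]
    - [-1,-27,-7,1,0,0,0]
    - [-1,-27,-7,1,0,0,0]
    - [-1,-27,-7,1,0,0,0]
    - [-1,-27,-7,1,0,0,0]

```text
t: 3.67
ee_pos: [0.4176, 0.1659, 0.2355]
tool_rot: [[-0.564, 0.826, 0.0], [0.826, 0.564, 0.0], [0.0, 0.0, -1.0]]
wrist_force: [0.9, 0.2, -0.5]
opening: 1.002
```

Call:
step_arm:
  motion:
    - [-1,-27,-7,1,0,0,0]
    - [-1,-27,-7,1,0,0,0]
    - [-1,-27,-7,1,0,0,0]
    - [-1,-27,-7,1,0,0,0]
    - [-1,-27,-7,1,0,0,0]
    - [-1,-27,-7,1,0,0,0]
    - [-1,-27,-7,1,0,0,0]
    - [-1,-27,-7,1,0,0,0]
    - [-1,-15,-5,1,0,0,0]
    - [-1,0,0,0,0,0,0]

```text
t: 4.5
ee_pos: [0.4976, -0.0613, 0.2263]
tool_rot: [[-0.561, 0.828, 0.0], [0.828, 0.561, -0.001], [-0.001, -0.001, -1.0]]
wrist_force: [-0.6, -1.4, -0.3]
opening: 1.002
```

```bash
cat > go.py <<'E'
from look import *
def delta(target):
    s=state();Rt=s['tool_rot'];d=np.array(target)-s['ee_pos']
    y=Rt[:,1];return 'tool mm',np.round(Rt.T@d*1000,1),'jaw yaw',round(float(np.degrees(np.arctan2(y[1],y[0]))),2),'pos',np.round(s['ee_pos'],4),'F',np.round(s['wrist_force'],1),'open',round(float(s['opening']),3),'t',s['t']
E
python3 - <<'E'
from go import *
from fit import w
import fit
print(*delta((.510,-.1077,.13)))
pts=[mark_of(c,'lever_knob') for c in('scene','top') if snapshot(c)]
print([[(round(x['conf'],2),np.round(x['point'],4)) for x in r[:1]] for r in pts])
d=snapshot('scene');f=d['frame'];u=fit.proj(d,np.array([.51,-.108,.13])).astype(int);print(u)
cv2.imwrite('pics/k.png',cv2.resize(f[u[1]-70:u[1]+70,u[0]-80:u[0]+80,::-1],None,fx=4,fy=4,interpolation=cv2.INTER_CUBIC))
E
```

```text
tool mm [-45.2 -15.7  96.4] jaw yaw 34.09 pos [ 0.4976 -0.0613  0.2263] F [-0.6 -1.4 -0.3] open 1.002 t 4.5
[[(0.59, array([ 0.5095, -0.1044,  0.13  ]))], []]
[257 180]
```

View pics/k.png

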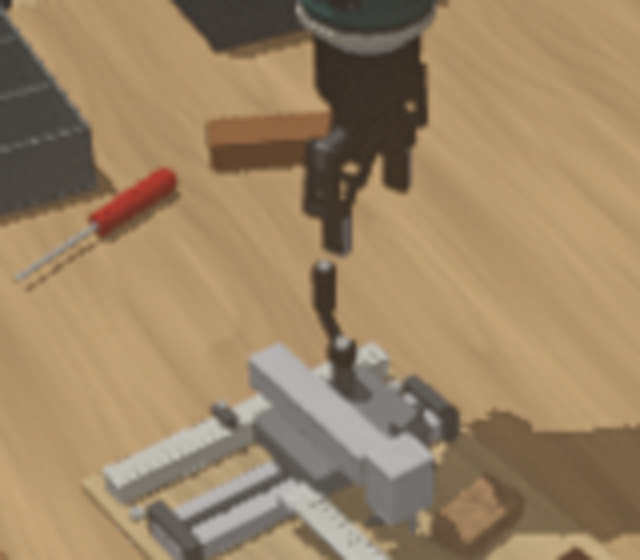

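The picture shows the gripper above the upright knob at crop (323,290), which matches the projected estimate at (320,280). The pivot cap is lower, at (342,350).

Call:
step_arm:
  motion:
    - [-1,-15,-5,0,0,0,0]
    - [-1,-15,-5,0,0,0,0]
    - [-1,-14,-5,0,0,0,0]
    - [-1,0,0,19,0,0,0]
    - [-1,0,0,19,0,0,0]
    - [-1,0,0,19,0,0,0]
    - [-1,0,0,19,0,0,0]
    - [-1,0,0,19,0,0,0]
    - [-1,0,0,0,0,0,0]
    - [-1,0,0,0,0,0,0]
  newtons: 40

```text
t: 5.58
ee_pos: [0.5094, -0.1021, 0.1313]
tool_rot: [[-0.565, 0.825, -0.001], [0.825, 0.565, 0.0], [0.001, -0.001, -1.0]]
wrist_force: [-0.9, -0.9, 0.5]
opening: 1.0
```

Call:
step_arm:
  motion:
    - [0,0,0,0,0,0,0]
    - [0.3,0,0,0,0,0,0]
    - [0.5,0,0,0,0,0,0]
    - [0.7,0,0,0,0,0,0]
    - [1,0,0,0,0,0,0]
    - [1,0,0,0,0,0,0]
    - [1,0,0,0,0,0,0]
    - [1,0,0,0,0,0,0]
    - [1,0,0,0,0,0,0]
    - [1,0,0,0,0,0,0]

```text
t: 6.42
ee_pos: [0.5099, -0.1029, 0.1316]
tool_rot: [[-0.564, 0.826, 0.001], [0.826, 0.564, -0.0], [-0.0, 0.0, -1.0]]
wrist_force: [-1.6, -0.6, 5.1]
opening: 0.221
```

```bash
python3 - <<'E'
import numpy as np
th=.163;yaw=np.radians(34.3)
T=np.array([[-np.sin(yaw),np.cos(yaw)],[np.cos(yaw),np.sin(yaw)]]) # cols x,y
a=np.radians(-110)+th+np.radians(np.linspace(0,92,16))
P=50*np.c_[np.cos(a),np.sin(a)]
print(np.round(np.diff(P,axis=0)@T,1).tolist())
E
```

```text
[[-3.6, 4.0], [-3.1, 4.3], [-2.6, 4.7], [-2.1, 4.9], [-1.6, 5.1], [-1.0, 5.2], [-0.5, 5.3], [0.1, 5.3], [0.7, 5.3], [1.2, 5.2], [1.8, 5.0], [2.3, 4.8], [2.8, 4.6], [3.3, 4.2], [3.7, 3.9]]
```

Call:
step_arm:
  motion:
    - [1,-3.6,4.0,0,0,0,0]
    - [1,-3.1,4.3,0,0,0,0]
    - [1,-2.6,4.7,0,0,0,0]
    - [1,-2.1,4.9,0,0,0,0]
    - [1,-1.6,5.1,0,0,0,0]
    - [1,-1.0,5.2,0,0,0,0]
    - [1,-0.5,5.3,0,0,0,0]
    - [1,0,0,0,0,0,0]
    - [1,0,0,0,0,0,0]
    - [1,0,0,0,0,0,0]

```text
t: 7.25
ee_pos: [0.5457, -0.095, 0.1314]
tool_rot: [[-0.565, 0.825, -0.0], [0.825, 0.565, 0.001], [0.001, 0.0, -1.0]]
wrist_force: [-1.9, 4.3, 6.6]
opening: 0.223
```

```bash
python3 - <<'E'
from go import *
print(*delta((.51,-.1065,.13)))
E
```

```text
tool mm [ 10.6 -36.    1.4] jaw yaw 34.37 pos [ 0.5457 -0.095   0.1314] F [-1.9  4.3  6.6] open 0.223 t 7.25
```

Call:
step_arm:
  motion:
    - [1,0.1,5.3,0,0,0,0]
    - [1,0.7,5.3,0,0,0,0]
    - [1,1.2,5.2,0,0,0,0]
    - [1,1.8,5.0,0,0,0,0]
    - [1,2.3,4.8,0,0,0,0]
    - [1,2.8,4.6,0,0,0,0]
    - [1,3.3,4.2,0,0,0,0]
    - [1,3.7,3.9,0,0,0,0]
    - [1,0,0,0,0,0,0]
    - [1,0,0,0,0,0,0]

```text
t: 8.08
ee_pos: [0.5685, -0.0618, 0.1316]
tool_rot: [[-0.564, 0.826, 0.001], [0.826, 0.564, -0.001], [-0.001, -0.0, -1.0]]
wrist_force: [-0.3, -4.3, 5.5]
opening: 0.221
```

```bash
python3 - <<'E'
from go import *
print(*delta((.5683,-.0678,.13)))
from fit import *
obs,D=measure(names=NAMES+['lever_knob'],minconf=.3)
for o in obs:print(o[0],o[1],np.round(o[2],4))
E
```

```text
tool mm [-4.8 -3.5  1.6] jaw yaw 34.3 pos [ 0.5685 -0.0618  0.1316] F [-0.3 -4.3  5.5] open 0.221 t 8.0833
scene carriage_index [ 0.5454 -0.0931  0.0463]
scene rail_marker [ 0.6025 -0.0951  0.0308]
scene lever_pivot [ 0.526  -0.057   0.1332]
scene grip_head [0.5416 0.0763 0.0856]
scene pointer [0.5693 0.0813 0.0567]
scene rider_edge [0.5543 0.1786 0.0519]
scene lever_knob [ 0.5702 -0.063   0.1285]
top carriage_index [0.4255 0.1891 0.0104]
top grip_head [0.5379 0.0734 0.0873]
top pointer [0.5735 0.08   0.0579]
top rider_edge [0.5535 0.1854 0.0509]
```

Call:
step_arm:
  motion:
    - [1,1,1,0,0,0,0]
    - [1,1,1,0,0,0,0]
    - [1,1,1,0,0,0,0]
    - [1,0,0,0,0,0,0]
    - [1,0,0,0,0,0,0]
    - [1,0,0,0,0,0,0]
    - [1,0,0,0,0,0,0]
    - [1,0,0,0,0,0,0]
    - [1,0,0,0,0,0,0]
    - [1,0,0,0,0,0,0]

```text
t: 9.72
ee_pos: [0.5691, -0.0604, 0.1317]
tool_rot: [[-0.561, 0.827, 0.001], [0.827, 0.561, -0.004], [-0.004, -0.001, -1.0]]
wrist_force: [0.3, -18.1, 4.0]
opening: 0.226
```

Call:
step_arm:
  motion:
    - [1,-1,-1,0,0,0,0]
    - [1,-2.7,5.9,0,0,0,0]
    - [1,-2.7,5.9,0,0,0,0]
    - [1,-2.7,5.9,0,0,0,0]
    - [1,-2.7,5.9,0,0,0,0]
    - [1,-2.7,5.9,0,0,0,0]
    - [1,-2.7,5.9,0,0,0,0]
    - [1,-2.7,5.9,0,0,0,0]
    - [1,-2.7,5.9,0,0,0,0]
    - [1,0,0,0,0,0,0]

```text
t: 10.55
ee_pos: [0.6211, -0.0522, 0.1318]
tool_rot: [[-0.562, 0.827, 0.002], [0.827, 0.562, -0.003], [-0.004, -0.0, -1.0]]
wrist_force: [5.1, -11.8, 5.3]
opening: 0.225
```

```bash
python3 - <<'E'
from go import *
import fit
print(*delta((.5691,-.0604,.1317)))
th=.163;ex=np.array([np.cos(th),np.sin(th)])
for k in range(3):
  for c in('scene','top'):
    d=snapshot(c)
    for n in('carriage_index','rail_marker'):
        r=mark_of(c,n)
        print(c,n,[(round(x['conf'],2),np.round(x['point'],4).tolist(),round(float(ex@x['point'][:2]),4)) for x in r[:1]])
ims=[]
for c in('scene','top'):
    d=snapshot(c);u=fit.proj(d,np.array([.595,-.09,.04])).astype(int);print(c,u)
    ims.append(cv2.resize(d['frame'][u[1]-25:u[1]+25,u[0]-25:u[0]+25,::-1],(400,400),interpolation=cv2.INTER_CUBIC))
cv2.imwrite('pics/i.png',np.hstack(ims))
E
```

```text
tool mm [ 22.4 -47.6  -0. ] jaw yaw 34.22 pos [ 0.6211 -0.0522  0.1318] F [  5.1 -11.8   5.3] open 0.225 t 10.55
scene carriage_index [(0.65, [0.599, -0.0855, 0.0435], 0.5772)]
scene rail_marker [(0.5, [0.5906, 0.0845, 0.0849], 0.5965)]
top carriage_index []
top rail_marker []
scene carriage_index [(0.79, [0.6003, -0.0822, 0.0453], 0.579)]
scene rail_marker [(0.72, [0.5979, -0.0828, 0.044], 0.5765)]
top carriage_index []
top rail_marker [(0.71, [0.5942, -0.4202, -0.0005], 0.5181)]
scene carriage_index [(0.59, [0.5959, -0.0846, 0.0437], 0.5743)]
scene rail_marker []
top carriage_index []
top rail_marker []
scene [236 213]
top [314 178]
```

View pics/i.png

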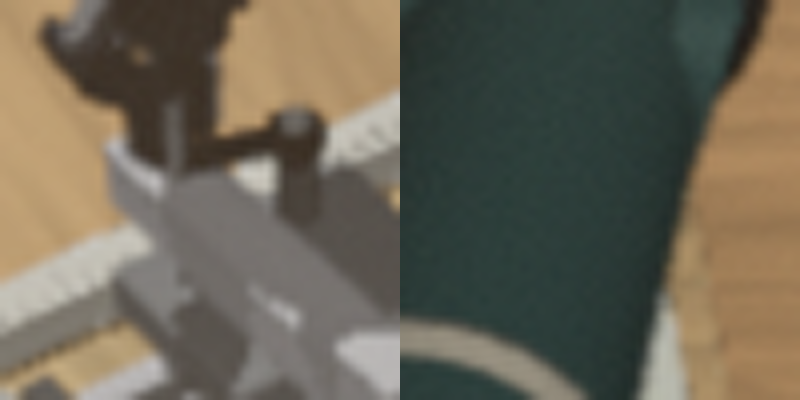

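The scene crop shows the index and clip hidden behind the sleeve, and the arm blocks the top view. I'll measure the offset more finely on the saved, unobstructed first pictures.

```bash
python3 - <<'E'
from fit import *
p=[.5643,-.0258,.163]
D={}
ims=[]
for c in('top','scene'):
    D[c]=snapshot(c)
    f=cv2.imread(f'pics/{c}0.png');u=proj(D[c],np.array([.575,-.092,.042])).round().astype(int);h=16 if c=='top' else 20
    im=cv2.resize(f[u[1]-h:u[1]+h,u[0]-h:u[0]+h],(400,400),interpolation=cv2.INTER_CUBIC)
    k=400/(2*h)
    for x in np.arange(-.05,.051,.01):
        for y,col in((-.064,(0,0,255)),):
            q=(proj(D[c],w(p,(x,y,.042)))-u+h+.5)*k
            cv2.circle(im,tuple(int(v) for v in q),2,(0,255,0) if abs(x)<.001 else col,-1)
    ims.append(im)
cv2.imwrite('pics/z.png',np.hstack(ims))
E
```

```text
(no output)
```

View pics/z.png

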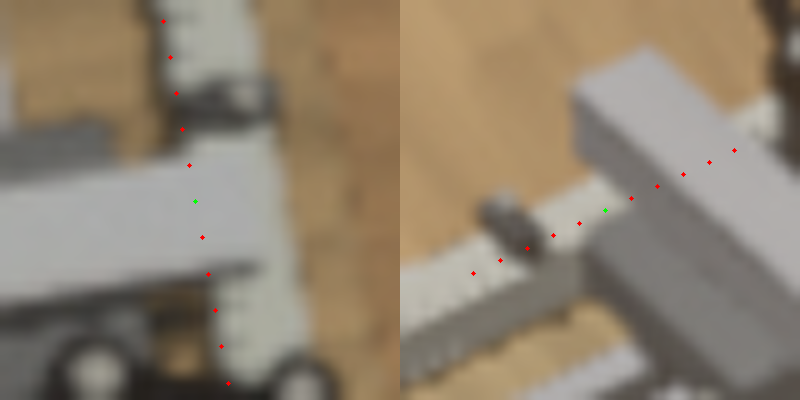

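Top crop: the clip centre line crosses the index line near (178,105), so x≈+0.0267. The dark blade is near (212,311), so x≈-0.030. The scene crop has the clip fin at (535,245), which also gives about +0.027. Total travel is therefore about 56 mm, with about 3 mm to go. Then I'll back off the stop and settle.

Call:
step_arm:
  motion:
    - [1,-1.3,2.7,0,0,0,0]
    - [1,0,0,0,0,0,0]
    - [1,0,0,0,0,0,0]
    - [1,-0.9,-0.4,0,0,0,0]
    - [1,-0.9,-0.4,0,0,0,0]
    - [1,0,0,0,0,0,0]
    - [1,0,0,0,0,0,0]
    - [1,0,0,0,0,0,0]
    - [1,0,0,0,0,0,0]
    - [1,0,0,0,0,0,0]

```text
t: 12.48
ee_pos: [0.6233, -0.0525, 0.1316]
tool_rot: [[-0.563, 0.826, 0.0], [0.826, 0.563, -0.002], [-0.002, -0.001, -1.0]]
wrist_force: [-0.9, -6.5, 5.9]
opening: 0.224
```

Call:
step_arm:
  motion:
    - [1,-3.7,-3.9,0,0,0,0]
    - [1,-3.3,-4.2,0,0,0,0]
    - [1,-2.8,-4.6,0,0,0,0]
    - [1,-2.3,-4.8,0,0,0,0]
    - [1,-1.8,-5.0,0,0,0,0]
    - [1,-1.2,-5.2,0,0,0,0]
    - [1,-0.7,-5.3,0,0,0,0]
    - [1,-0.1,-5.3,0,0,0,0]
    - [1,0.5,-5.3,0,0,0,0]
    - [1,1.0,-5.2,0,0,0,0]

```text
t: 13.32
ee_pos: [0.5912, -0.0908, 0.1316]
tool_rot: [[-0.564, 0.826, 0.001], [0.826, 0.564, -0.0], [-0.001, 0.001, -1.0]]
wrist_force: [1.2, -0.8, 3.9]
opening: 0.221
```

Call:
step_arm:
  motion:
    - [1,1.6,-5.1,0,0,0,0]
    - [1,2.1,-4.9,0,0,0,0]
    - [1,2.6,-4.7,0,0,0,0]
    - [1,3.1,-4.3,0,0,0,0]
    - [1,3.6,-4.0,0,0,0,0]
    - [1,1.5,-1.5,0,0,0,0]
    - [1,1.5,-1.5,0,0,0,0]
    - [1,0,0,0,0,0,0]
    - [1,0,0,0,0,0,0]
    - [1,0,0,0,0,0,0]

```text
t: 14.15
ee_pos: [0.563, -0.0926, 0.1322]
tool_rot: [[-0.564, 0.826, 0.006], [0.826, 0.564, -0.002], [-0.005, 0.004, -1.0]]
wrist_force: [18.1, -4.5, -4.1]
opening: 0.223
```

Call:
step_arm:
  motion:
    - [1,-1,1,0,0,0,0]
    - [-1,0,0,0,0,0,0]
    - [-1,0,0,0,0,0,0]
    - [-1,0,0,0,0,0,0]
    - [-1,0,0,0,0,0,0]
    - [-1,0,0,-15,0,0,0]
    - [-1,0,0,-22,0,0,0]
    - [-1,0,0,-22,0,0,0]
    - [-1,0,0,-22,0,0,0]
    - [-1,0,0,-22,0,0,0]

```text
t: 14.98
ee_pos: [0.5615, -0.0922, 0.2353]
tool_rot: [[-0.564, 0.826, -0.001], [0.826, 0.564, -0.0], [0.0, -0.0, -1.0]]
wrist_force: [-1.4, 0.7, -0.2]
opening: 1.001
```

Call:
step_arm:
  motion:
    - [-1,38,13,0,0,0,0]
    - [-1,38,13,0,0,0,0]
    - [-1,38,13,0,0,0,0]
    - [-1,38,13,0,0,0,0]
    - [-1,38,13,0,0,0,0]
    - [-1,38,13,0,0,0,0]
    - [-1,38,13,0,0,0,0]
    - [-1,38,13,0,0,0,0]
    - [-1,38,13,0,0,0,0]
    - [-1,38,13,0,0,0,0]

```text
t: 15.82
ee_pos: [0.4538, 0.2967, 0.2344]
tool_rot: [[-0.564, 0.826, -0.0], [0.826, 0.564, 0.0], [0.0, -0.0, -1.0]]
wrist_force: [1.1, 0.6, -0.4]
opening: 1.001
```

```bash
python3 - <<'E'
from fit import *
s=state();print(s['ee_pos'],s['t'])
p=[.5643,-.0258,.163]
obs,D=measure(minconf=.3,names=NAMES+['lever_knob'])
o2,_=measure(minconf=.3,names=['carriage_index','rail_marker'])
for c,n,pt in obs+o2: print(c,n,np.round(pt,4),np.round(R(p[2]).T@(np.array(pt[:2])-p[:2]),4))
ims=[]
for c in('top','scene'):
    f=D[c]['frame'][:,:,::-1];cv2.imwrite(f'pics/{c}1.png',f)
    u=proj(D[c],np.array([.585,-.085,.042])).round().astype(int);h=16 if c=='top' else 20
    im=cv2.resize(f[u[1]-h:u[1]+h,u[0]-h:u[0]+h],(400,400),interpolation=cv2.INTER_CUBIC);k=400/(2*h)
    for x in np.arange(-.04,.061,.01):
        q=(proj(D[c],w(p,(x,-.064,.042)))-u+h+.5)*k
        cv2.circle(im,tuple(int(v) for v in q),2,(0,255,0) if abs(x)<.001 else (0,0,255),-1)
    ims.append(im)
cv2.imwrite('pics/z2.png',np.hstack(ims))
E
```

```text
[0.4538042  0.29669592 0.23436476] 15.8167
scene carriage_index [ 0.5977 -0.0842  0.0429] [ 0.0235 -0.063 ]
scene lever_pivot [ 0.581  -0.048   0.1302] [ 0.0129 -0.0246]
scene grip_head [0.5949 0.0849 0.0842] [0.0482 0.1043]
scene pointer [0.6253 0.0926 0.0585] [0.0794 0.1069]
scene rider_edge [ 0.6    -0.0867  0.0454] [ 0.0253 -0.0659]
scene lever_knob [ 0.5652 -0.0948  0.1289] [-0.0103 -0.0682]
top carriage_index [0.4253 0.1912 0.0118] [-0.1019  0.2367]
top rail_marker [ 0.5653 -0.0239  0.0015] [0.0013 0.0017]
top lever_pivot [ 0.5776 -0.0511  0.129 ] [ 0.009  -0.0271]
top grip_head [0.5942 0.0826 0.0872] [0.0471 0.1021]
top pointer [0.6301 0.086  0.0557] [0.0831 0.0996]
top rider_edge [0.6008 0.1916 0.0549] [0.0713 0.2086]
top lever_knob [ 0.5693 -0.0966  0.1345] [-0.0066 -0.0707]
scene carriage_index [ 0.6013 -0.0833  0.0462] [ 0.0272 -0.0627]
scene rail_marker [ 0.5886 -0.4203 -0.0029] [-0.04   -0.3932]
top carriage_index [0.6055 0.1933 0.0538] [0.0762 0.2095]
top rail_marker [ 0.5986 -0.0948  0.0355] [ 0.0226 -0.0737]
```

View pics/z2.png

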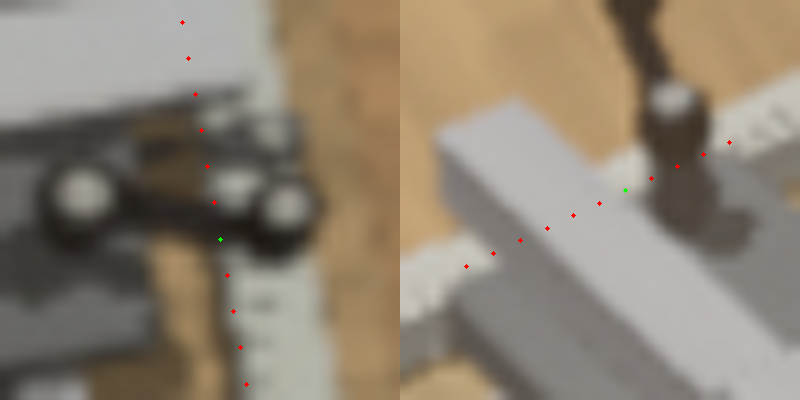

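The crops show the lever back in its locked position: knob at (285,205) and pivot at (82,195) in the top crop. The clip and index are both near (250,140), partly shadowed. I'll rectify the before and after top views into gauge coordinates to compare finely.

```bash
python3 - <<'E'
from fit import *
p=[.5643,-.0258,.163]
D=snapshot('top')
acc=np.mean([snapshot('top')['frame'].astype(float) for _ in range(3)],0)[:,:,::-1].astype(np.float32)
a0=cv2.imread('pics/top0.png').astype(np.float32)
def rect(im,xs,ys,z,s=6):
    # rows: x decreasing; cols: y decreasing
    X=np.arange(xs[1],xs[0],-.001/s);Y=np.arange(ys[1],ys[0],-.001/s)
    g=np.array([[proj(D,w(p,(x,y,z))) for y in (Y[0],Y[-1])] for x in (X[0],X[-1])]).reshape(4,2).astype(np.float32)
    H=cv2.getPerspectiveTransform(np.float32([[0,0],[len(Y)-1,0],[0,len(X)-1],[len(Y)-1,len(X)-1]]),g)
    return cv2.warpPerspective(im,H,(len(Y),len(X)),flags=cv2.INTER_CUBIC|cv2.WARP_INVERSE_MAP)
A=rect(a0,(-.05,.05),(-.1,-.035),.042);B=rect(acc,(-.05,.05),(-.1,-.035),.042)
for im in(A,B):
    for x in range(-4,5):
        r=int((.05-x*.01)*6000);cv2.line(im,(0,r),(12,r),(0,0,255) if x else (0,255,0),2)
    c=int((-.035+.064)*6000);cv2.line(im,(c,0),(c,10),(255,0,0),2);cv2.line(im,(c,590),(c,600),(255,0,0),2)
cv2.imwrite('pics/r.png',np.clip(np.hstack([A,B]),0,255).astype(np.uint8)[:600,:800])
# carriage travel: register sleeve/grip-head area at z=.1 
for nm,xs,ys,z in(('pivot',(-.075,-.035),(-.045,-.01),.12),('head',(-.04,.02),(.06,.13),.111),('sleeveend',(-.04,.02),(-.09,-.04),.093),('rider',(-.0,.04),(.19,.23),.05)):
    T=rect(a0,xs,ys,z,4);S=rect(acc,(xs[0]+.045,xs[1]+.068),(ys[0]-.004,ys[1]+.004),z,4)
    m=cv2.matchTemplate(S,T,cv2.TM_CCOEFF_NORMED);_,v,_,l=cv2.minMaxLoc(m)
    print(nm,round(v,3),'travel mm',68-l[1]/4,'dy',4-l[0]/4)
E
```

```text
pivot 0.938 travel mm 57.0 dy 0.0
head 0.971 travel mm 56.25 dy 0.0
sleeveend 0.76 travel mm 58.25 dy 0.5
rider 0.968 travel mm 56.5 dy 0.75
```

View pics/r.png

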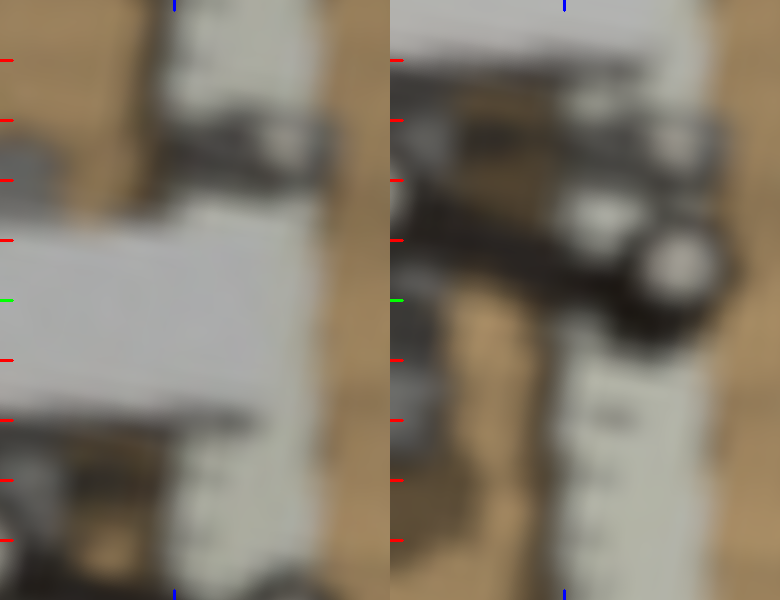

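Right panel (now): the blade is at row ~138 (x≈0.027) and the clip body at row ~148 (x≈0.025), so the index may be ~2 mm past. I'll check with intensity profiles.

```bash
python3 - <<'E'
from fit import *
p=[.5643,-.0258,.163]
D=snapshot('top')
acc=np.mean([snapshot('top')['frame'].astype(float) for _ in range(3)],0).mean(2).astype(np.float32)
a0=cv2.imread('pics/top0.png').astype(np.float32).mean(2)
def prof(im,xs,y0,y1,z=.042):
    pts=np.array([[proj(D,w(p,(x,y,z))) for y in np.linspace(y0,y1,7)] for x in xs]).astype(np.float32)
    return cv2.remap(im,pts[...,0],pts[...,1],cv2.INTER_CUBIC).mean(1)
xs=np.arange(.012,.0421,.0015)
print('x    ',np.round(xs*1000,1).tolist())
for nm,im in(('t0',a0),('t1',acc)):
    for y in((-.071,-.066),(-.078,-.072),(-.086,-.080)): print(nm,y,prof(im,xs,*y).astype(int).tolist())
print('blade now',prof(acc,xs,-.062,-.055).astype(int).tolist())
xs0=xs-.0565
print('blade t0',np.round(xs0*1000,1).tolist(),prof(a0,xs0,-.062,-.055).astype(int).tolist())
E
```

```text
x     [12.0, 13.5, 15.0, 16.5, 18.0, 19.5, 21.0, 22.5, 24.0, 25.5, 27.0, 28.5, 30.0, 31.5, 33.0, 34.5, 36.0, 37.5, 39.0, 40.5, 42.0]
t0 (-0.071, -0.066) [166, 164, 154, 130, 106, 82, 70, 63, 62, 66, 72, 83, 104, 124, 144, 155, 160, 158, 151, 150, 153]
t0 (-0.078, -0.072) [171, 168, 149, 124, 96, 78, 69, 67, 73, 76, 77, 84, 93, 111, 132, 149, 162, 164, 166, 166, 166]
t0 (-0.086, -0.08) [162, 155, 144, 124, 99, 83, 84, 99, 114, 123, 129, 127, 125, 134, 146, 156, 161, 164, 166, 166, 166]
t1 (-0.071, -0.066) [135, 149, 149, 133, 109, 87, 75, 67, 65, 70, 76, 85, 105, 125, 134, 125, 111, 105, 109, 126, 147]
t1 (-0.078, -0.072) [118, 134, 133, 116, 94, 80, 73, 71, 75, 79, 81, 88, 98, 113, 126, 130, 126, 116, 119, 136, 156]
t1 (-0.086, -0.08) [88, 79, 84, 85, 77, 73, 85, 103, 120, 130, 135, 132, 130, 139, 152, 163, 166, 167, 167, 166, 168]
blade now [55, 62, 65, 66, 67, 67, 65, 62, 57, 54, 52, 56, 62, 67, 68, 68, 66, 71, 92, 120, 148]
blade t0 [-44.5, -43.0, -41.5, -40.0, -38.5, -37.0, -35.5, -34.0, -32.5, -31.0, -29.5, -28.0, -26.5, -25.0, -23.5, -22.0, -20.5, -19.0, -17.5, -16.0, -14.5] [77, 83, 86, 84, 81, 77, 73, 66, 58, 55, 55, 58, 62, 65, 66, 66, 84, 113, 142, 159, 165]
```

```bash
python3 - <<'E'
from fit import *
p=[.5643,-.0258,.163];ims=[]
for c,h in(('top',10),('scene',10)):
    d=snapshot(c);f=cv2.imread(f'pics/{c}0.png')
    u=proj(d,w(p,(.026,-.072,.045))).round().astype(int);k=400/(2*h)
    im=cv2.resize(f[u[1]-h:u[1]+h,u[0]-h:u[0]+h],(400,400),interpolation=cv2.INTER_CUBIC)
    P=lambda X:tuple(int(v) for v in (proj(d,w(p,X))-u+h+.5)*k)
    m,y=.026,-.0745
    for z,col in((.034,(255,0,0)),(.050,(0,255,0))):
        q=[P((m+a*.006,y+b*.012,z)) for a,b in((1,1),(1,-1),(-1,-1),(-1,1))]
        cv2.polylines(im,[np.array(q)],True,col,1)
    cv2.line(im,P((m,-.064,.042)),P((m,-.05,.042)),(0,0,255),1)
    ims.append(im)
cv2.imwrite('pics/o.png',np.hstack(ims))
E
```

```text
(no output)
```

View pics/o.png

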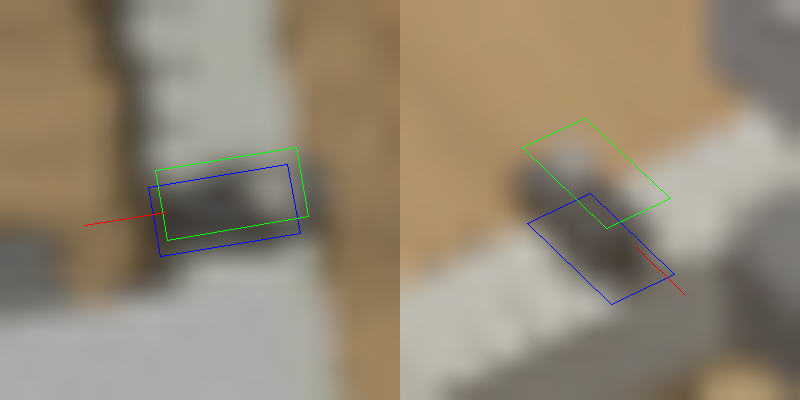

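Overlay: in the top view the clip sits slightly lower than predicted (m≈0.0245). In the scene view it sits about 19 px left (m≈0.029), so the cameras disagree by a calibration offset. I'll remove it by checking the board outline and head box in the scene view.

```bash
python3 - <<'E'
from fit import *
p=[.5643,-.0258,.163]
d=snapshot('scene');f=cv2.imread('pics/scene0.png')
x0,y0=195,180;k=5
im=cv2.resize(f[y0:y0+120,x0:x0+160],None,fx=k,fy=k,interpolation=cv2.INTER_CUBIC)
P=lambda X:tuple(int(v) for v in (proj(d,w(p,X))-[x0,y0]+.5)*k)
q=[P(X) for X in((.14,-.11,.012),(.14,.31,.012),(-.14,.31,.012),(-.14,-.11,.012))];print(q)
cv2.polylines(im,[np.array(q)],True,(0,0,255),1)
c=-.0302
for z in(.059,.111):
    q=[P((c+.02+a*.02,.1+b*.017,z)) for a,b in((1,1),(1,-1),(-1,-1),(-1,1))];print(q)
    cv2.polylines(im,[np.array(q)],True,(0,255,0) if z>.1 else (255,0,0),1)
cv2.imwrite('pics/s.png',im)
E
```

```text
[(13, 245), (420, 683), (804, 446), (371, 77)]
[(397, 308), (363, 276), (416, 248), (451, 280)]
[(398, 243), (362, 211), (417, 184), (453, 215)]
```

View pics/s.png

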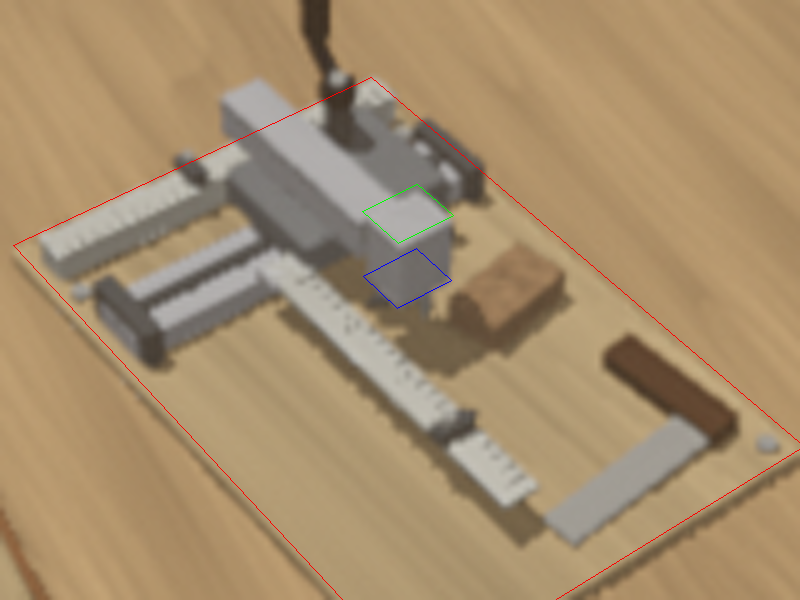

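The head box overlay fits within 2–3 px (<2 mm), so the carriage estimate holds in this view too. Averaged over both cameras, clip ≈0.0265 and index ≈0.0264, i.e. lined up within about 1 mm. Next is the grip head.

Call:
step_arm:
  motion:
    - [-1,0,0,0,0,0,6.2]
    - [-1,0,0,0,0,0,6.2]
    - [-1,0,0,0,0,0,6.2]
    - [-1,0,0,0,0,0,6.4]
    - [-1,-35,15.6,5,0,0,0]
    - [-1,-35,15.6,5,0,0,0]
    - [-1,-35,15.6,5,0,0,0]
    - [-1,-35,15.6,5,0,0,0]
    - [-1,-35,15.6,5,0,0,0]
    - [-1,-35,15.6,5,0,0,0]

```text
t: 18.3
ee_pos: [0.5821, 0.1013, 0.2041]
tool_rot: [[-0.162, 0.987, 0.0], [0.987, 0.162, 0.0], [0.0, 0.0, -1.0]]
wrist_force: [0.2, 0.8, 0.3]
opening: 1.002
```

Call:
step_arm:
  motion:
    - [-1,-25,10.4,4,0,0,0]
    - [-1,0,0,0,0,0,0]
    - [-1,0,0,0,0,0,0]
    - [-1,0,0,0,0,0,0]
    - [-1,0,0,0,0,0,0]
    - [-1,0,0,0,0,0,0]
    - [-1,0,0,0,0,0,0]
    - [-1,0,0,0,0,0,0]
    - [-1,0,0,0,0,0,0]
    - [-1,0,0,0,0,0,0]

```text
t: 19.13
ee_pos: [0.5956, 0.0801, 0.2004]
tool_rot: [[-0.162, 0.987, 0.0], [0.987, 0.162, -0.0], [-0.0, 0.0, -1.0]]
wrist_force: [-0.7, 0.9, 1.2]
opening: 1.001
```

```bash
python3 - <<'E'
from go import *
print(*delta((.595,.082,.088)))
for c in('scene','top'):
    snapshot(c)
    for n in('grip_head','lock_button'):
        r=mark_of(c,n);print(c,n,[(round(x['conf'],2),np.round(x['point'],4).tolist()) for x in r[:1]])
E
```

```text
tool mm [  1.9  -0.3 112.4] jaw yaw 9.34 pos [0.5956 0.0801 0.2004] F [-0.7  0.9  1.2] open 1.001 t 19.1333
scene grip_head [(0.74, [0.5949, 0.0876, 0.0841])]Traceback (most recent call last):
  File "<stdin>", line 6, in <module>
ValueError: it knows: carriage_index, gauge, glue_bottle, grip_head, hammer, lever_knob, lever_pivot, offcut, pointer, rail_marker, rider_edge, sanding_block, screwdriver, tape_measure, try_square
```

Call:
step_arm:
  motion:
    - [-1,2,0,19,0,0,0]
    - [-1,0,0,19,0,0,0]
    - [-1,0,0,19,0,0,0]
    - [-1,0,0,19,0,0,0]
    - [-1,0,0,19,0,0,0]
    - [-1,0,0,17,0,0,0]
    - [-1,0,0,0,0,0,0]
    - [-1,0,0,0,0,0,0]
    - [-1,0,0,0,0,0,0]
    - [-1,0,0,0,0,0,0]

```text
t: 20.07
ee_pos: [0.596, 0.082, 0.0896]
tool_rot: [[-0.162, 0.987, 0.002], [0.987, 0.162, 0.0], [0.0, 0.002, -1.0]]
wrist_force: [-0.1, -0.5, -0.3]
opening: 1.0
```

Call:
step_arm:
  motion:
    - [-0.5,0,0,0,0,0,0]
    - [-0.2,0,0,0,0,0,0]
    - [0,0,0,0,0,0,0]
    - [0.2,0,0,0,0,0,0]
    - [0.5,0,0,0,0,0,0]
    - [1,0,0,0,0,0,0]
    - [1,0,0,0,0,0,0]
    - [1,0,0,0,0,0,0]
    - [1,0,0,0,0,0,0]
    - [1,0,0,0,0,0,0]

```text
t: 20.9
ee_pos: [0.5947, 0.0819, 0.0887]
tool_rot: [[-0.162, 0.987, -0.001], [0.987, 0.162, 0.0], [0.0, -0.001, -1.0]]
wrist_force: [-8.0, -0.3, 10.2]
opening: 0.474
```

Call:
step_arm:
  motion:
    - [1,5,0,0,0,0,0]
    - [1,10,0,0,0,0,0]
    - [1,12,0,0,0,0,0]
    - [1,12,0,0,0,0,0]
    - [1,12,0,0,0,0,0]
    - [1,12,0,0,0,0,0]
    - [1,12,0,0,0,0,0]
    - [1,12,0,0,0,0,0]
    - [1,8,0,0,0,0,0]
    - [1,5,0,0,0,0,0]

```text
t: 21.73
ee_pos: [0.5783, 0.1804, 0.0886]
tool_rot: [[-0.162, 0.987, -0.002], [0.987, 0.162, -0.001], [-0.001, -0.002, -1.0]]
wrist_force: [-7.9, -8.3, 11.8]
opening: 0.473
```

```bash
python3 - <<'E'
from fit import *
p=[.5643,-.0258,.163]
s=state();e=R(.163).T@(s['ee_pos'][:2]-np.array([.5947,.0819]));print('ext',e*1000,s['wrist_force'],s['opening'],s['t'])
for k in range(3):
  for c in('scene','top'):
    D=snapshot(c)
    for n in('pointer','rider_edge'):
        r=mark_of(c,n)
        for x in r[:1]:print(c,n,round(x['conf'],2),np.round(x['point'],4),np.round(R(.163).T@(np.array(x['point'][:2])-p[:2]),4))
ims=[]
for c,h in(('scene',25),('top',25)):
    d=snapshot(c);cv2.imwrite(f'pics/{c}2.png',d['frame'][:,:,::-1]);u=proj(d,w(p,(.078,.205,.055))).round().astype(int)
    ims.append(cv2.resize(d['frame'][u[1]-h:u[1]+h,u[0]-h:u[0]+h,::-1],(400,400),interpolation=cv2.INTER_CUBIC))
cv2.imwrite('pics/h.png',np.hstack(ims))
E
```

```text
ext [-0.20350253 99.89377534] [-7.87929826 -8.33788566 11.80753928] 0.4734531558352573 21.7333
scene pointer 0.58 [0.6064 0.1896 0.0596] [0.0765 0.2057]
scene rider_edge 0.57 [ 0.5851 -0.4189 -0.0028] [-0.0433 -0.3913]
scene pointer 0.57 [0.6093 0.189  0.0562] [0.0793 0.2047]
scene rider_edge 0.54 [0.608 0.19  0.053] [0.0781 0.2058]
scene pointer 0.82 [0.6101 0.1859 0.0594] [0.0795 0.2015]
scene rider_edge 0.61 [0.6084 0.1896 0.0538] [0.0785 0.2054]
top pointer 0.45 [0.4762 0.0791 0.0118] [-0.0699  0.1178]
```

View pics/h.png

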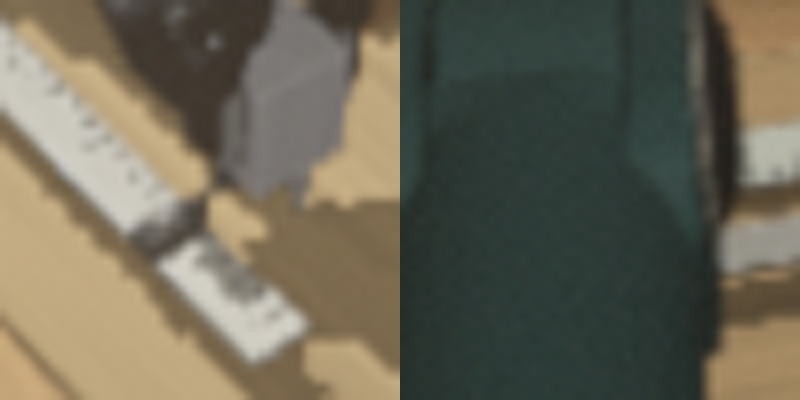

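Scene crop: head pulled out to about 100 mm, rider at (165,225) with its fin at (205,193), and pointer tip at about (213,175), so close. The top view is blocked. I'll rectify the saved clear pictures and the current scene into gauge coordinates for a fine comparison.

```bash
python3 - <<'E'
from fit import *
p=[.5643,-.0258,.163];s=5
out=[]
for c,n in(('top','top1'),('scene','scene1'),('scene','scene2')):
    d=snapshot(c);im=cv2.imread(f'pics/{n}.png')
    X=(.105,.065);Y=(.225,.085)
    g=np.float32([proj(d,w(p,(x,y,.0545))) for x in X for y in Y])
    W,Hh=int((Y[0]-Y[1])*1000*s),int((X[0]-X[1])*1000*s)
    M=cv2.getPerspectiveTransform(np.float32([[0,0],[W,0],[0,Hh],[W,Hh]]),g)
    r=cv2.warpPerspective(im,M,(W,Hh),flags=cv2.INTER_CUBIC|cv2.WARP_INVERSE_MAP)
    for y in range(90,225,10):
        q=int((225-y)*s);cv2.line(r,(q,0),(q,8),(0,255,0) if y in(100,200) else (0,0,255),1)
    q=int((.105-.0765)*1000*s);cv2.line(r,(0,q),(6,q),(255,0,0),1)
    out.append(r)
cv2.imwrite('pics/p.png',np.vstack(out)[:600])
E
```

```text
(no output)
```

View pics/p.png

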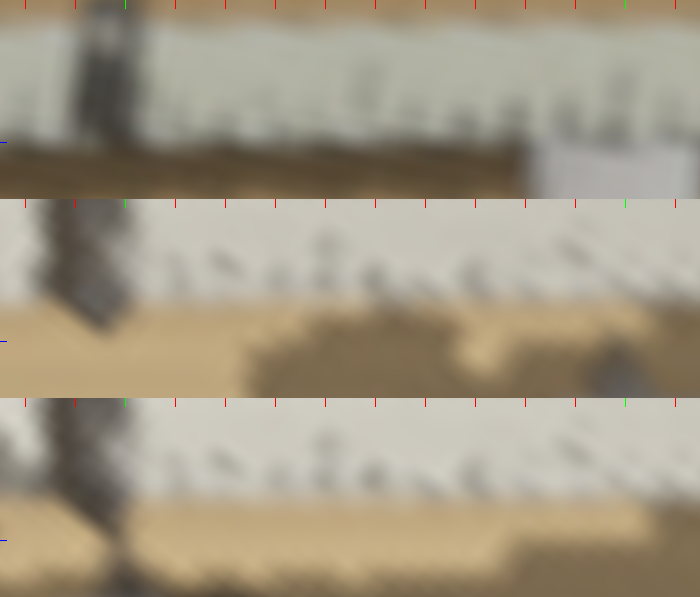

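All strips put the rider at about 100–103 mm (rectified top ≈102–103, scene ≈100–101.5). I'll nudge about 1.5 mm to ≈101.5 mm.

Call:
step_arm:
  motion:
    - [1,1.2,0,0,0,0,0]
    - [1,0,0,0,0,0,0]
    - [1,0,0,0,0,0,0]
    - [1,0,0,0,0,0,0]
    - [1,0,0,0,0,0,0]
    - [1,0,0,0,0,0,0]
    - [1,0,0,0,0,0,0]
    - [1,0,0,0,0,0,0]
    - [1,0,0,0,0,0,0]
    - [1,0,0,0,0,0,0]

```text
t: 23.72
ee_pos: [0.5782, 0.1806, 0.0886]
tool_rot: [[-0.161, 0.987, -0.002], [0.987, 0.161, -0.001], [-0.001, -0.002, -1.0]]
wrist_force: [-9.0, -6.4, 11.5]
opening: 0.469
```

```bash
python3 - <<'E'
from fit import *
p=[.5643,-.0258,.163]
s=state();e=R(.163).T@(s['ee_pos'][:2]-np.array([.5947,.0819]));print('ext',e*1000,s['wrist_force'],s['opening'],s['t'])
A={'pointer':[],'rider_edge':[],'lever_knob':[],'lever_pivot':[]}
for k in range(4):
    D=snapshot('scene')
    for n in A:
        for x in mark_of('scene',n)[:1]:A[n].append(np.round((R(.163).T@(np.array(x['point'][:2])-p[:2])*1000),1).tolist())
print(A)
E
```

```text
ext [ -0.21165672 100.08550663] [-9.00052138 -6.40688129 11.51896934] 0.468566559636017 23.7167
{'pointer': [[83.3, 203.6], [77.9, 203.8], [78.0, 203.8], [-252.6, -398.1]], 'rider_edge': [[80.2, 204.7], [77.8, 203.5], [78.5, 208.1], [78.4, 207.3]], 'lever_knob': [[-6.9, -69.4], [-6.7, -66.3], [-6.9, -67.1], [-8.5, -69.8]], 'lever_pivot': [[12.3, -24.2], [11.1, -27.2], [12.6, -24.3], [12.0, -26.3]]}
```

Call:
step_arm:
  motion:
    - [1,2,0,0,0,0,0]
    - [1,0,0,0,0,0,0]
    - [1,0,0,0,0,0,0]
    - [1,0,0,0,0,0,0]
    - [1,0,0,0,0,0,0]
    - [1,0,0,0,0,0,0]
    - [1,0,0,0,0,0,0]
    - [1,0,0,0,0,0,0]
    - [1,0,0,0,0,0,0]
    - [1,0,0,0,0,0,0]

```text
t: 25.55
ee_pos: [0.5779, 0.1826, 0.0886]
tool_rot: [[-0.161, 0.987, -0.002], [0.987, 0.161, -0.001], [-0.001, -0.002, -1.0]]
wrist_force: [-8.9, -6.8, 11.6]
opening: 0.477
```

```bash
python3 - <<'E'
from fit import *
s=state();e=R(.163).T@(s['ee_pos'][:2]-np.array([.5947,.0819]));print('ext',e*1000,s['wrist_force'],s['opening'],s['t'])
if e[1]>.1012: print(close_job())
E
```

```text
ext [ -0.21749309 102.08941953] [-8.9349087  -6.7964397  11.58817805] 0.4772477822416797 25.55
the job is handed in; nothing more can be done
None
```

I set the gauge in the order asked and handed the job in at about 25.6 s. The arm is still holding the grip head with the button squeezed. Both alignments are camera estimates, good to about 1–2 mm at best.

- **Clamp lever:** I swung it fully open and, after the slide, fully back. At each end about 18 N of resistance showed it was against its stop.
- **Carriage:** It travelled about 56–57 mm by image matching; the arm's own readings gave about 54–56 mm. The index ended at about 26.4 mm along the rail. The clip read about 25 mm from the top camera and about 28 mm from the scene camera. I took the average, about 26.5 mm, as lined up.
- **Telescoping arm:** The opening matched the head with the button pressed in (about 40 mm). The arm came out freely to 102.1 mm and held there against roughly 7 N of spring force.
- **Rider:** Most estimates put it at 100–103 mm. The last paired scene readings said about 102 mm, and one set of top-camera readings said 109.5 mm. I left that set out because the straightened top picture contradicted it.

I did not take a new picture after the last 2 mm adjustment of the arm. The other things on the bench were not touched as far as I know, but I did not check them at the end.

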